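# Roll down the stiffener sheet

### The job

Take the hand roller from its rest and roll it along the whole flat sheet in the laminating fixture, with a steady downward push of about 10 newtons, until all six strips of the sheet are fully bedded down; more than 30 newtons cracks them, and only the roller may press on them. Then set the roller back in its rest, upright, let go, and leave the other things on the bench where they are.

Things in the scene. Friction and masses are not known exactly. Their poses are not given: they have to be found in the camera images.
- fixture: aluminium laminating fixture fixed to the bench, 190 mm long (its x) by 100 mm wide (its y); origin at the centre of its underside, z up; its frame is 16 mm high. In it lies a flat sheet of six rigid glass-fibre strips side by side along x, 24 mm apart, each 22.6 mm along x by 62 mm along y, centres at x = -60, -36, -12, 12, 36, 60 mm, y = 0
- sheet_nominal (a point): a point fixed to the fixture frame, 28 mm above its origin, same axes: the nominal height of the sheet's top once bedded (3 mm more as laid). The true bed lies up to 6 mm higher or lower and slopes up to 0.03 rad along x, differently each time: find it by feel. A strip gives way under 6 N, sinks 3 mm and stays; then it is rigid, and cracks above 30 N
- roller_grip (a point): centre of the hand roller's upright black handle (26 mm along x, 32 mm along y, 50 mm high, 25 mm of it above this point). x is the rolling direction, y along the drum's axle, z up; a half turn is the same. Under the handle is a crossbar 30 mm (x) by 84 mm (y) by 8 mm, its underside 33 mm below this point. Whole roller 0.2 to 0.3 kg
- drum_low (a point): lowest point of the roller's rubber drum, in the middle of its width, 71 mm below the handle's centre; axes as the handle's. The drum is 32 mm across and 42 mm wide and turns freely in the fork under the crossbar
- rest_seat (a point): where the handle's centre is when the roller sits in its fixed steel rest, 81 mm above the bench; axes as the parked roller's. The rest is 70 mm (x) by 92 mm (y): two walls at y = -35.5 and 35.5 mm, tops 33 mm below this point, carry the crossbar's ends; 5 mm lips leave the bar 5 mm of play either way in x, the fork has 4.5 mm in y
- drum (a joint): turning of the roller's drum on its axle, rad, 0 at the start, either sign as it rolls (16 mm of travel per rad)
- strip0 (a joint): how far strip 1 (centre at fixture x = -60 mm) has been pressed in, m: 0 to 0.0006 as laid, 0.003 fully bedded
- strip1 (a joint): how far strip 2 (centre at fixture x = -36 mm) has been pressed in, m: 0 to 0.0006 as laid, 0.003 fully bedded
- strip2 (a joint): how far strip 3 (centre at fixture x = -12 mm) has been pressed in, m: 0 to 0.0006 as laid, 0.003 fully bedded
- strip3 (a joint): how far strip 4 (centre at fixture x = 12 mm) has been pressed in, m: 0 to 0.0006 as laid, 0.003 fully bedded
- strip4 (a joint): how far strip 5 (centre at fixture x = 36 mm) has been pressed in, m: 0 to 0.0006 as laid, 0.003 fully bedded
- strip5 (a joint): how far strip 6 (centre at fixture x = 60 mm) has been pressed in, m: 0 to 0.0006 as laid, 0.003 fully bedded
- driver: a small screwdriver, 170 mm long, lying; origin at the middle of its underside; not part of the job
- tape: a flat ring of brown tape, 90 mm across, 18 mm high; origin at the centre of its underside; not part of the job
- partsbox: a clear open parts box, 90 x 130 x 35 mm; origin at the centre of its underside; not part of the job
- tray: an open steel tray, 90 x 150 x 30 mm with small metal parts in it; origin at the centre of its underside; not part of the job
- bottle: a white bottle, 56 mm across, 100 mm high; origin at the centre of its underside; not part of the job
- dish: a steel dish, 70 mm across, 30 mm high; origin at the centre of its underside; not part of the job
- tweezers: steel tweezers, about 120 mm long, lying; origin near their middle, on the underside; not part of the job
Mind the look-alikes: they are no part of the job. Leave any purple or turquoise look-alike of the fixture alone.

How it is judged (in metres and radians):
On the way, in this order (a step that is already met when the one before it is completed fails the run):
1. the roller is lifted clear of its rest (distance between roller_grip and rest_seat above 0.05 m), for 0.2 s.
2. all six strips are bedded down, by rolling (the drum has turned more than 3 rad) (value of joint each of strip0, strip1, strip2, strip3, strip4, strip5 above 0.0022 m and (value of joint drum above 3 rad or value of joint drum below -3 rad)), for 0.2 s.
At the end, for the whole second after the job is handed in: All six strips pressed in by more than 2.2 mm of their 3 mm; the roller at rest in its rest, upright within 0.1 rad, its handle within 12 mm sideways and 4 mm in height of the seat point, and let go (value of joint each of strip0, strip1, strip2, strip3, strip4, strip5 above 0.0022 m and horizontal distance between roller_grip and rest_seat below 0.012 m and z of roller_grip in the frame of rest_seat between -0.004 and 0.004 m and angle between roller_grip's own z axis and vertical below 0.1 rad and linear speed of roller below 0.02 m/s); the robot touches nothing.
It fails at once if the roller pushes on the fixture or its sheet with more than 30 N (contact force between roller and fixture above 30 N).
It fails at once if the gripper or arm presses on the fixture or its sheet (contact force between any of the fingers, the arm and fixture above 2 N).
It fails at once if another thing on the bench is moved by more than 30 mm (distance of any of driver, tape, partsbox, tray, bottle, dish, tweezers from where it was at the start of the episode above 0.03 m).
It also fails if it takes over 72 s, if anything falls off the work surface, if the arm or the gripper's body presses on something with over 40 N, if the wrist force passes 120 N, or if a joint passes its speed limit or range.

### The arm

A 6-joint arm with a two-finger parallel gripper is mounted at the origin on the work surface. World frame = base frame: x ahead of the robot, y to its left, z up, the work surface at z = 0. Lengths are in mm, angles in rad, forces in N, time in s.
With the tool pointing down it reaches from about 350 to 775 mm from the base axis. Payload 7.3 kg.
Tool frame: the origin (TCP) lies between the finger pads; the fingertips stand 8 mm ahead of it and the grasp point (between the pads) lies 11 mm behind it; y points along the fingers, z is the direction in which the jaws open and shut, and the axes are right-handed (so a half turn about y gives the same grasp; the last joint's range is limited). The gripper opens to 92 mm and grips with 3 to 60 N. Pads are 19 mm wide; open, the fingers measure 130 mm over their backs; the gripper's body (75 mm by 190 mm) begins 47 mm behind the grasp point.
Start: joints at [-1.425, 0.342, 1.524, -0, 1.275, -0.146], TCP at [151.052, -502.819, 234.741] pointing down, gripper open.
Joint ranges: [-2.53, 2.53], [-0.77, 2.02], [0.04, 2.7], [-1, 4.14], [0.28, 2.66], [-3.11, 3.11]. Speed limits (rad/s): [2.57, 2.57, 3.14, 3.14, 3.14, 3.14].

### API

Orientations are given as [roll, pitch, yaw] about the fixed x, y, z axes, in that order (R = Rz(yaw) Ry(pitch) Rx(roll)).
In Python, from plant import bot, vision, job gives the robot as it stands. The module is installed in compiled form; this text tells all that it offers.
- The arm moves only by the tool arm_command, never from a script. Its argument "deltas" is a list of rows, each a list of 4 numbers: the shift along the tool's x, y, z in m, then the turn about the tool's y in degrees. In form: [[x, y, z, twist], ...]. A call has 1 to 5 rows; each row shifts and turns the commanded pose from where the row before left it, along the tool's axes as they then stand; what a row does not reach is not made up. A row lasts 1/10 s, in which the tool goes at most 50 mm and 8.59 degrees, less where a joint would pass 70% of its speed; a pose out of reach is approached as far as the arm can. A call is refused whole if a number of a shift passes 0.05 or a number of a turn 8.59, either way. A call with a gripper value outside its range is refused whole. "claw" is the closure in counts, from 0 (fully open) to 255 (shut), set as the call begins (left out, the last holds). The fingers move at their own pace and stop on an object; the grip force is fixed at half the most. Time passes only in rows, so rows that do not move let the fingers close. It gives the time, the measured TCP pose, the force and the opening at its end, in the units of the state.
- bot.get_obs(): the state, without advancing time (a new reading comes with each control period).
- vision.capture(name): name is "scene" or "top" or "wrist"; returns a dict with "img" (400x640x3 uint8, red, green, blue), "camera_matrix" (3x3 intrinsics, pixels), "world_to_cam" (4x4, takes a point from world to camera coordinates); the wrist camera has in their place "mount" (4x4, takes a point from camera to tool coordinates, whose origin is the TCP and whose axes are the tool frame's). Camera axes: x right, y down, z forward; pixel columns grow to the right and rows downward; lengths in mm; the calibration is good to about 2 mm. A picture is of the moment at which its call begins: read the wrist's pose just before it. There is no depth.
- job.close_job(): hands the job in, once; it reports no verdict.
Trained networks look in a picture, given as the dict that the camera call returned (one of the last four; its "shot" number tells which), for a name from the list of things; names that differ only in an ending like _2 or _b are one class to them, and where a whole thing is asked for, a point or a joint stands for the part that bears it (a point fixed in the world has none). Each returns a list of dicts, best first, with "confidence" (0 to 1); they miss things now and then, are a little off and sometimes report something else, mostly with a low value. They report only what shows in the picture. A call takes as long as a camera call. They do not tell look-alikes from the thing itself.
- vision.find_in(picture, name): "xyz" ([x, y, z] in mm, in the coordinates of the camera as it stood for that picture, good to about 4 mm: the middle of the surface that is visible of it).
- vision.regions_of(picture, name): "mask" (400x640 bool, what is visible of it).
The state is a dict: "time": time; "joint_positions": joint angles; "dq": joint speeds; "tau": joint torques, N m; "tool_pos": TCP position; "tcp_rot": TCP orientation; "contact_force": force on the tool from outside, world axes, zero at the start; "moment": the same for the moment, N m; "grip_width": finger opening in mm.
Only numpy, scipy, OpenCV 4.12 (cv2) and the standard library are available. Lean on these libraries where they do the work, as an engineer would, in place of code of your own. Each camera call takes 0.05 s, during which the arm holds its last target. There are 200 camera calls.

## Working session

There is one attempt and no reset: what is moved stays moved. The work goes in short steps, Python scripts to look and compute and a tool call to move; the robot and the scene stay as the last step left them, time stands still between calls to the robot, and variables do not carry over. Pictures are saved under pics/ and viewed, about 8 in all and at most 12, crops included, and the job is handed in when it is done.

Besides the shell and the picture viewer there is one more tool, called after "Request:" by a JSON object that holds its "method" and its "body", one argument or row to a line. arm_command: Moves the arm, as the interface text tells. Its arguments: {"type":"object","properties":{"deltas":{"type":"array","items":{"type":"array","items":{"type":"number"}}},"claw":{"type":"number"}},"required":["deltas"]}

```bash
mkdir -p pics; cat > h.py <<'E'
import numpy as np,cv2
from plant import bot,vision,job
def toworld(pic,p):
    return (np.linalg.inv(pic["world_to_cam"])@np.r_[p,1])[:3]
def proj(pic,P):
    c=(pic["world_to_cam"]@np.r_[P,1])[:3];u=pic["camera_matrix"]@c;return u[:2]/u[2]
def ray(pic,uv,z):
    T=np.linalg.inv(pic["world_to_cam"]);o=T[:3,3];d=T[:3,:3]@np.linalg.solve(pic["camera_matrix"],[uv[0],uv[1],1.])
    return o+d*(z-o[2])/d[2]
def save(n,im): cv2.imwrite("pics/"+n,im[:,:,::-1])
E
python3 - <<'E'
from h import *
np.set_printoptions(precision=1,suppress=True)
o=bot.get_obs();print(o)
for c in("top","scene"):
    p=vision.capture(c);save(c+"0.png",p["img"])
    for n in("fixture","roller_grip","rest_seat"):
        for f in vision.find_in(p,n):
            w=toworld(p,f["xyz"]);print(c,n,f["confidence"],w,proj(p,w))
E
```

```text
{'time': 0.0, 'joint_positions': array([-1.4,  0.3,  1.5, -0. ,  1.3, -0.1]), 'dq': array([-0.,  0.,  0.,  0., -0.,  0.]), 'tau': array([ -0. , -43.1, -24.4,   0.1,   0.1,  -0. ]), 'tool_pos': array([ 151. , -502.4,  234. ]), 'tcp_rot': array([-1.6,  0. , -2.8]), 'contact_force': array([-0.1,  0.2, -0.1]), 'moment': array([-0.,  0., -0.]), 'grip_width': 91.56849415421148}
top fixture 0.77 [ 352.5 -199.8   10.7] [414.8 242. ]
top fixture 0.74 [267.  244.6  15.9] [291.4 268.2]
top fixture 0.7 [506.8 639.4  16.8] [183.  203.3]
top roller_grip 0.55 [ 573.2 -191.1   56.1] [411.5 179.6]
top rest_seat 0.83 [ 574.5 -193.5    4. ] [409.2 182.6]
top rest_seat 0.66 [517.5  -3.6  23.4] [359.2 197.3]
scene fixture 0.78 [ 377.4 -225.5   15. ] [220.5 270. ]
scene fixture 0.68 [527.4 622.   13.6] [388.  159.1]
scene fixture 0.58 [598.1 145.1  17.8] [348.1 224.8]
scene fixture 0.58 [286.6 212.3  13.3] [283.1 190.3]
scene fixture 0.29 [594.5 136.7  32.4] [346.  222.3]
scene roller_grip 0.81 [ 596.5 -206.5   63.1] [284.5 282. ]
scene rest_seat 0.74 [ 607.2 -215.8    4.6] [287.2 300.9]
```

```bash
python3 -c "
import cv2,numpy as np
cv2.imwrite('pics/both.png',cv2.resize(np.vstack([cv2.imread('pics/top0.png'),cv2.imread('pics/scene0.png')]),(480,600)))"
```

```text
(no output)
```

View pics/top0.png

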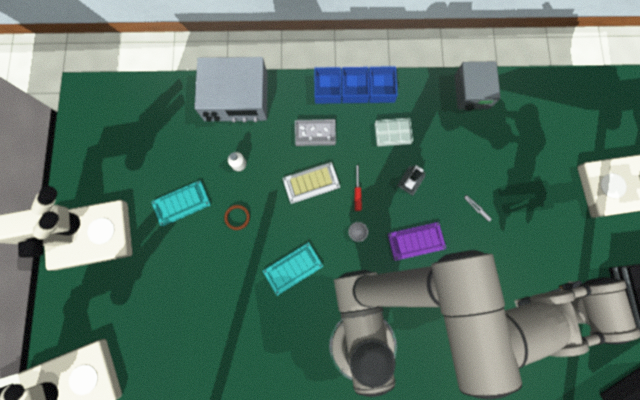

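View pics/scene0.png

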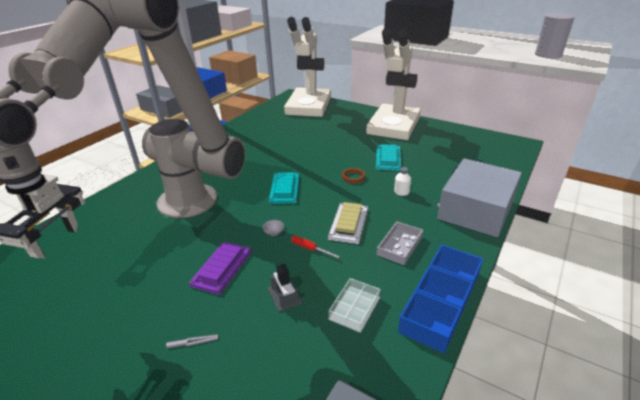

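Candidates in the top view: turquoise (181,203), turquoise (292,268), purple (417,241), and the silver frame with yellow strips at (312,182). Only the silver one fits "aluminium with glass-fibre strips". The roller in its rest is at (413,179). I'll confirm both in a crop and measure them.

```bash
python3 - <<'E'
from h import *
np.set_printoptions(precision=2,suppress=True)
o=bot.get_obs();print(o["tool_pos"],o["tcp_rot"])
t=vision.capture("top");s=vision.capture("scene");w=vision.capture("wrist");print(w["mount"],w["camera_matrix"])
for p,box in((t,(270,340,155,210)),(s,(325,370,195,245))):
    im=p["img"];hsv=cv2.cvtColor(im,cv2.COLOR_RGB2HSV)
    m=((hsv[...,0]>17)&(hsv[...,0]<36)&(hsv[...,1]>60)&(hsv[...,2]>90)).astype(np.uint8)
    M=np.zeros_like(m);a,b,c,d=box;M[c:d,a:b]=m[c:d,a:b]
    pts=np.argwhere(M)[:,::-1];W=np.array([ray(p,q,31) for q in pts])[:,:2].astype(np.float32)
    print(len(pts),pts.mean(0),W.mean(0),cv2.minAreaRect(W))
for p in(t,s):
    for f in vision.regions_of(p,"roller_grip")[:2]:
        q=np.argwhere(f["mask"])[:,::-1];print("roller",f["confidence"],len(q),q.mean(0),ray(p,q.mean(0),75))
save("crop1.png",np.hstack([cv2.resize(t["img"][140:230,270:450],(720,360),interpolation=cv2.INTER_CUBIC)]))
E
```

```text
[ 151.05 -502.77  234.65] [-1.57  0.   -2.85]
[[  -0.      0.96    0.27  -74.17]
 [  -0.     -0.27    0.96 -148.9 ]
 [   1.     -0.      0.      0.33]
 [   0.      0.      0.      1.  ]] [[323.51   0.   319.06]
 [  0.   323.51 196.99]
 [  0.     0.     1.  ]]
625 [310.68 180.89] [580.2  172.83] ((580.225341796875, 172.9266357421875), (61.48728561401367, 140.78314208984375), 17.57114601135254)
535 [348.37 217.7 ] [587.93 165.39] ((587.146728515625, 168.69638061523438), (60.52985382080078, 161.48443603515625), 18.17473602294922)
roller 0.72 195 [413.33 176.97] [ 578.08 -194.01   75.  ]
roller 0.57 1355 [310.89 182.66] [562.99 170.7   75.  ]
roller 0.69 424 [283.74 280.08] [ 598.43 -211.     75.  ]
roller 0.19 1202 [348.68 222.96] [629.07  89.38  75.  ]
```

View pics/crop1.png

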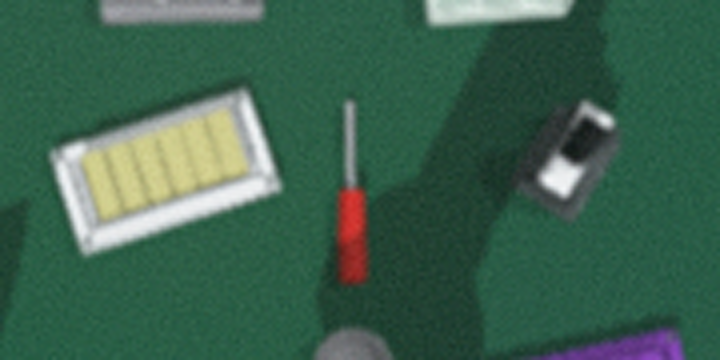

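The crop confirms it: the silver frame with six yellow strips at top px (311,181) is the fixture, long axis about 17° off the image horizontal. The roller in its rest is at (413,177), with the crossbar running up-right. The other fixture shapes are turquoise or purple. Next I plan the approach over the roller.

```bash
cat >> h.py <<'E'
def cur():
    o=bot.get_obs();return np.array(o["tool_pos"]),o["tcp_rot"][2],o
def plan(target,yaw_deg,n=None,start=None):
    p,y,_=cur() if start is None else (*start,0)
    d=np.array(target,float)-p
    t=(np.radians(yaw_deg)-y+np.pi)%(2*np.pi)-np.pi
    n=n or int(max(np.ceil(np.linalg.norm(d)/48),np.ceil(abs(np.degrees(t))/8.5),1))
    rows=[]
    for k in range(n):
        a=y+t*k/n;c,s=np.cos(a),np.sin(a);q=d/n/1000
        rows.append([round(float(c*q[0]+s*q[1]),4),round(float(-q[2]),4),round(float(-s*q[0]+c*q[1]),4),round(float(-np.degrees(t)/n),2)])
    for i in range(0,n,5): print(rows[i:i+5])
E
python3 -c "
from h import *
plan([574,-193,234],-37)"
```

```text
[[-0.0329, 0.0001, -0.0117, -8.42], [-0.0343, 0.0001, -0.0067, -8.42], [-0.0349, 0.0001, -0.0016, -8.42], [-0.0348, 0.0001, 0.0035, -8.42], [-0.0339, 0.0001, 0.0086, -8.42]]
[[-0.0323, 0.0001, 0.0134, -8.42], [-0.03, 0.0001, 0.018, -8.42], [-0.027, 0.0001, 0.0222, -8.42], [-0.0235, 0.0001, 0.0259, -8.42], [-0.0194, 0.0001, 0.0291, -8.42]]
[[-0.0149, 0.0001, 0.0316, -8.42], [-0.0102, 0.0001, 0.0334, -8.42], [-0.0052, 0.0001, 0.0346, -8.42], [-0.0, 0.0001, 0.035, -8.42], [0.0051, 0.0001, 0.0346, -8.42]]
```

Request:
{"method": "arm_command", "body": {
  "deltas": [
    [-0.033,0,-0.012,-8.4],
    [-0.034,0,-0.007,-8.4],
    [-0.035,0,-0.002,-8.4],
    [-0.035,0,0.004,-8.4],
    [-0.034,0,0.009,-8.4]
  ],
  "claw": 0
}}

```text
time: 1.15
tool_pos: [293.4, -398.3, 234.9]
tcp_rot: [-1.57, -0.0, -2.111]
contact_force: [0.0, 0.2, -1.1]
grip_width: 91.4
```

Request:
{"method": "arm_command", "body": {
  "deltas": [
    [-0.032,0,0.013,-8.4],
    [-0.03,0,0.018,-8.4],
    [-0.027,0,0.022,-8.4],
    [-0.024,0,0.026,-8.4],
    [-0.019,0,0.029,-8.4]
  ]
}}

```text
time: 1.65
tool_pos: [434.2, -295.0, 234.9]
tcp_rot: [-1.571, -0.0, -1.378]
contact_force: [0.4, -1.9, -0.6]
grip_width: 91.5
```

Request:
{"method": "arm_command", "body": {
  "deltas": [
    [-0.015,0,0.032,-8.4],
    [-0.01,0,0.033,-8.4],
    [-0.005,0,0.035,-8.4],
    [0,0,0.035,-8.4],
    [0.005,0,0.035,-8.4]
  ]
}}

```text
time: 2.15
tool_pos: [576.3, -192.1, 234.7]
tcp_rot: [-1.571, -0.0, -0.645]
contact_force: [-0.1, -0.8, 0.2]
grip_width: 91.2
```

Request:
{"method": "arm_command", "body": {
  "deltas": [
    [0,0,0,0],
    [0,0,0,0],
    [0,0,0,0]
  ]
}}

```text
time: 2.45
tool_pos: [574.5, -193.7, 234.6]
tcp_rot: [-1.571, 0.0, -0.653]
contact_force: [-0.5, 0.4, -0.2]
grip_width: 91.8
```

```bash
cat >> h.py <<'E'
def Rt(o):
    from scipy.spatial.transform import Rotation as Ro
    T=np.eye(4);T[:3,:3]=Ro.from_euler("xyz",o["tcp_rot"]).as_matrix();T[:3,3]=o["tool_pos"];return T
def wrist():
    o=bot.get_obs();w=vision.capture("wrist");w["world_to_cam"]=np.linalg.inv(Rt(o)@w["mount"]);return w,o
E
python3 - <<'E'
from h import *
np.set_printoptions(precision=2,suppress=True)
w,o=wrist();print(o["tool_pos"],o["tcp_rot"],o["joint_positions"],o["time"],o["contact_force"])
save("w1.png",w["img"])
for n in("roller_grip","rest_seat","drum_low"):
    for f in vision.find_in(w,n)[:2]: 
        W=toworld(w,f["xyz"]);print(n,f["confidence"],W,proj(w,W))
im=w["img"].astype(int)
E
```

```text
[ 574.55 -193.68  234.63] [-1.57  0.   -0.65] [-0.45  0.49  1.29 -0.    1.36 -1.37] 2.45 [-0.51  0.43 -0.23]
roller_grip 0.87 [ 575.2  -192.04   76.54] [320.91 182.21]
rest_seat 0.67 [ 581.82 -202.15    7.22] [317.3  178.16]
drum_low 0.56 [ 578.77 -192.12   75.9 ] [323.05 184.93]
drum_low 0.16 [ 583.09 -200.36    5.32] [319.14 177.75]
```

View pics/w1.png

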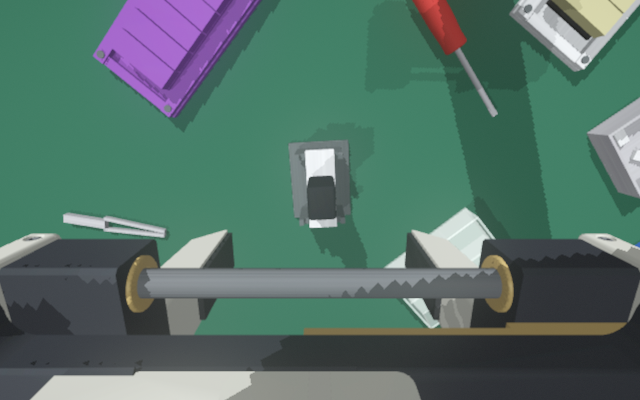

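The roller is near (320,188): white crossbar rows 149–226 and black handle around (321,198), nearly aligned with the tool. The driver is at (445,30), the tweezers at (115,225) and the parts box at (440,260). I'll fit the pose and check it with a model overlay.

```bash
cat > fit.py <<'E'
from h import *
from scipy.optimize import minimize
np.set_printoptions(precision=2,suppress=True)
def box(cx,cy,yaw,hx,hy,z):
    c,s=np.cos(yaw),np.sin(yaw)
    return [np.array([cx+c*a-s*b,cy+s*a+c*b,z]) for a,b in((-hx,-hy),(hx,-hy),(hx,hy),(-hx,hy))]
def polyf(p,B): return np.array([proj(p,q) for q in B],np.float32)
def hullmask(p,B):
    m=np.zeros((400,640),np.uint8)
    h=cv2.convexHull((polyf(p,B)*16).astype(np.int32)).astype(np.int32);cv2.fillConvexPoly(m,h,1,cv2.LINE_8,4);return m
E
python3 - <<'E'
from fit import *
w,o=wrist();im=w["img"]
g=im.astype(int);roi=np.zeros((400,640),bool);roi[130:240,270:370]=1
hsv=cv2.cvtColor(im,cv2.COLOR_RGB2HSV)
black=roi&(hsv[...,2]<62)&(hsv[...,1]<90); white=roi&(hsv[...,2]>185)&(hsv[...,1]<60)
n,l,st,ce=cv2.connectedComponentsWithStats(black.astype(np.uint8));i=1+st[1:,4].argmax();black=l==i;print(st[i],ce[i])
n,l,st,ce=cv2.connectedComponentsWithStats(white.astype(np.uint8));print(st[1:][st[1:,4]>20])
def cost(v):
    x,y,a=v
    hb=hullmask(w,box(x,y,a,13,16,106)+box(x,y,a,13,16,56)).astype(bool)
    bar=hullmask(w,box(x,y,a,15,42,56)+box(x,y,a,15,42,48)).astype(bool)&~hb
    return (hb^black).sum()+(bar^(white&~black)).sum()
a0=o["tcp_rot"][2]+np.pi/2
best=min((minimize(cost,[575+dx,-193+dy,a0+da],method="Nelder-Mead",options=dict(initial_simplex=np.array([[575+dx,-193+dy,a0+da],[579+dx,-193+dy,a0],[575+dx,-189+dy,a0],[575,-193,a0+.1]]))) for dx in(-5,0,5) for dy in(-5,0,5) for da in(-.08,.08)),key=lambda r:r.fun)
x,y,a=best.x;print(best.x,best.fun,np.degrees(a)-90)
v=im.copy()
v=cv2.resize(im[130:240,270:370],(700,770),interpolation=cv2.INTER_CUBIC)
for B,c in((box(x,y,a,13,16,106),(255,0,0)),(box(x,y,a,15,42,56),(0,0,255)),(box(x,y,a,35,46,48),(255,255,0))):
    cv2.polylines(v,[np.round((polyf(w,B)-[270,130]+.5)*7).astype(np.int32)],True,c,1)
save("fit1.png",cv2.resize(v,(540,594)))
E
```

```text
Traceback (most recent call last):
ValueError: attempt to get argmax of an empty sequence
```

```bash
cat > run1.py <<'E'
from fit import *
w,o=wrist();im=w["img"]
for r in (182,200,212): print(im[r,321])
roi=np.zeros((400,640),bool);roi[130:240,270:370]=1
V=im.max(2).astype(int);S=V-im.min(2)
black=roi&(V<70); white=roi&(V>170)&(S<45)
def big(m):
    n,l,st,ce=cv2.connectedComponentsWithStats(m.astype(np.uint8));i=1+st[1:,4].argmax();print(st[i],ce[i]);return l==i
black=big(cv2.morphologyEx(black.astype(np.uint8),cv2.MORPH_OPEN,np.ones((5,5))))
def cost(v):
    x,y,a=v
    hb=hullmask(w,box(x,y,a,13,16,106)+box(x,y,a,13,16,56)).astype(bool)
    bar=hullmask(w,box(x,y,a,15,42,56)+box(x,y,a,15,42,48)).astype(bool)&~hb
    return (hb^black).sum()+(bar^(white&~black)).sum()
a0=o["tcp_rot"][2]+np.pi/2
best=min((minimize(cost,[575+dx,-193+dy,a0+da],method="Nelder-Mead",options=dict(initial_simplex=np.array([[575+dx,-193+dy,a0+da],[579+dx,-193+dy,a0],[575+dx,-189+dy,a0],[575,-193,a0+.1]]))) for dx in(-5,0,5) for dy in(-5,0,5) for da in(-.08,.08)),key=lambda r:r.fun)
x,y,a=best.x;print(best.x,best.fun,np.degrees(a)-90)
v=cv2.resize(im[130:240,270:370],(700,770),interpolation=cv2.INTER_CUBIC)
for B,c in((box(x,y,a,13,16,106),(255,0,0)),(box(x,y,a,15,42,56),(0,0,255)),(box(x,y,a,35,46,48),(255,255,0))):
    cv2.polylines(v,[np.round((polyf(w,B)-[270,130]+.5)*7).astype(np.int32)],True,c,1)
save("fit1.png",cv2.resize(v,(540,594)))
E
python3 run1.py
```

```text
[63 71 70]
[69 77 76]
[66 74 75]Traceback (most recent call last):
  File "run1.py", line 9, in <module>
    black=big(cv2.morphologyEx(black.astype(np.uint8),cv2.MORPH_OPEN,np.ones((5,5))))
  File "run1.py", line 8, in big
    n,l,st,ce=cv2.connectedComponentsWithStats(m.astype(np.uint8));i=1+st[1:,4].argmax();print(st[i],ce[i]);return l==i
                                                                       ~~~~~~~~~~~~~~~^^
ValueError: attempt to get argmax of an empty sequence
```

```bash
sed -i 's/(V<70)/(V<88)\&(S<22)/' run1.py; python3 run1.py
```

```text
[63 71 70]
[68 77 76]
[66 74 75]
[ 307  176   36   43 1221] [322.12 198.14]
[ 585.57 -199.46    0.97] 459.0 -34.64002193904697
```

View pics/fit1.png

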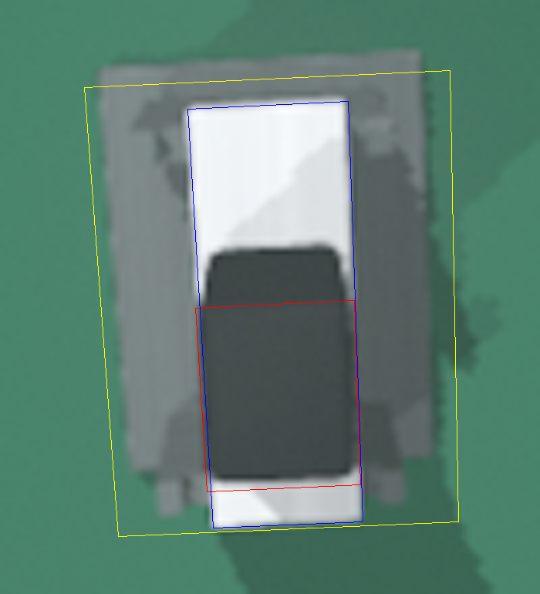

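The overlay matches the bar and handle to about 2 mm: roller at (585.6, −199.5), tool yaw −34.6°. I'm descending on it.

```bash
python3 -c "
from h import *
plan([585.6,-199.5,130],-34.64,n=4)"
```

```text
[[0.003, 0.0262, 0.0004, -0.67], [0.003, 0.0262, 0.0004, -0.67], [0.003, 0.0262, 0.0004, -0.67], [0.003, 0.0262, 0.0003, -0.67]]
```

Request:
{"method": "arm_command", "body": {
  "deltas": [
    [0.003,0.026,0.0004,-0.67],
    [0.003,0.026,0.0004,-0.67],
    [0.003,0.026,0.0004,-0.67],
    [0.003,0.026,0.0003,-0.67],
    [0,0,0,0]
  ]
}}

```text
time: 3.3
tool_pos: [583.9, -198.4, 127.1]
tcp_rot: [-1.572, 0.007, -0.604]
contact_force: [-0.3, 0.4, -0.4]
grip_width: 91.9
```

Request:
{"method": "arm_command", "body": {
  "deltas": [
    [0,0.019,0,0],
    [0,0.019,0,0],
    [0,0.02,0,0],
    [0,0,0,0],
    [0,0,0,0]
  ]
}}

```text
time: 3.8
tool_pos: [586.3, -199.3, 74.1]
tcp_rot: [-1.571, -0.001, -0.604]
contact_force: [0.7, -0.2, 0.2]
grip_width: 91.7
```

```bash
python3 - <<'E'
from h import *
w,o=wrist();print(o["tool_pos"],o["tcp_rot"],o["contact_force"])
save("w2.png",w["img"][150:400,140:500])
E
```

```text
[ 586.2890095  -199.34415622   74.0793981 ] [-1.57066882e+00 -1.23891471e-03 -6.04222378e-01] [ 0.66069904 -0.18309987  0.24716379]
```

View pics/w2.png

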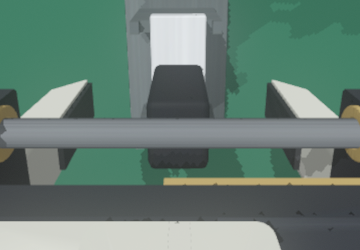

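The handle is centred between the pads (crop col 178, pads at 85 and 270). I'm closing the gripper.

Request:
{"method": "arm_command", "body": {
  "deltas": [
    [0,0.003,0,0],
    [0,0,0,0],
    [0,0,0,0],
    [0,0,0,0],
    [0,0,0,0]
  ],
  "claw": 255
}}

```text
time: 4.35
tool_pos: [585.9, -199.1, 69.9]
tcp_rot: [-1.571, -0.0, -0.604]
contact_force: [-0.5, 0.1, 0.0]
grip_width: 56.4
```

Request:
{"method": "arm_command", "body": {
  "deltas": [
    [0,0,0,0],
    [0,0,0,0],
    [0,0,0,0],
    [0,0,0,0],
    [0,0,0,0]
  ]
}}

```text
time: 4.85
tool_pos: [585.8, -199.1, 69.7]
tcp_rot: [-1.571, -0.0, -0.604]
contact_force: [-0.5, -0.4, 0.7]
grip_width: 26.1
```

```bash
python3 - <<'E'
from h import *
o=bot.get_obs();print(o["tool_pos"],o["tcp_rot"],o["contact_force"],o["grip_width"],o["time"])
E
```

```text
[ 585.7879018  -199.09954362   69.71703416] [-1.57095063e+00 -6.65431887e-05 -6.03895119e-01] [-0.47056271 -0.44445365  0.72412345] 26.07630096450071 4.85
```

Gripped at 26.1 mm. I lift next, then move to a viewing pose beside the fixture.

Request:
{"method": "arm_command", "body": {
  "deltas": [
    [0,-0.01,0,0],
    [0,-0.03,0,0],
    [0,-0.045,0,0],
    [0,-0.045,0,0],
    [0,-0.035,0,0]
  ]
}}

```text
time: 5.35
tool_pos: [586.0, -199.1, 238.2]
tcp_rot: [-1.57, -0.003, -0.604]
contact_force: [1.2, -0.4, -2.5]
grip_width: 25.9
```

```bash
python3 -c "
from h import *
plan([637,191,235],17.57,n=10)"
```

```text
[[-0.018, 0.0003, 0.035, -5.22], [-0.0147, 0.0003, 0.0365, -5.22], [-0.0113, 0.0003, 0.0377, -5.22], [-0.0078, 0.0003, 0.0385, -5.22], [-0.0043, 0.0003, 0.0391, -5.22]]
[[-0.0007, 0.0003, 0.0393, -5.22], [0.0028, 0.0003, 0.0392, -5.22], [0.0064, 0.0003, 0.0388, -5.22], [0.0099, 0.0003, 0.0381, -5.22], [0.0133, 0.0003, 0.037, -5.22]]
```

Request:
{"method": "arm_command", "body": {
  "deltas": [
    [-0.018,0,0.035,-5.22],
    [-0.0147,0,0.0365,-5.22],
    [-0.0113,0,0.0377,-5.22],
    [-0.0078,0,0.0385,-5.22],
    [-0.0043,0,0.039,-5.22]
  ]
}}

```text
time: 5.85
tool_pos: [611.0, -2.5, 235.2]
tcp_rot: [-1.571, 0.0, -0.145]
contact_force: [0.0, 0.3, -2.0]
grip_width: 25.8
```

Request:
{"method": "arm_command", "body": {
  "deltas": [
    [-0.0007,0,0.039,-5.22],
    [0.0028,0,0.039,-5.22],
    [0.0064,0,0.039,-5.22],
    [0.01,0,0.038,-5.22],
    [0.0133,0,0.037,-5.22]
  ]
}}

```text
time: 6.35
tool_pos: [636.4, 192.1, 235.1]
tcp_rot: [-1.571, 0.0, 0.311]
contact_force: [-0.3, 0.2, -2.0]
grip_width: 25.7
```

Request:
{"method": "arm_command", "body": {
  "deltas": [
    [0,0,0,0],
    [0,0,0,0],
    [0,0,0,0]
  ]
}}

```text
time: 6.65
tool_pos: [636.5, 189.6, 234.8]
tcp_rot: [-1.571, 0.001, 0.306]
contact_force: [-0.2, 0.3, -2.3]
grip_width: 25.8
```

```bash
cat > run2.py <<'E'
from fit import *
w,o=wrist();im=w["img"];print(o["tool_pos"],o["tcp_rot"],o["contact_force"],o["moment"])
for n in("fixture","roller_grip"):
    for f in vision.find_in(w,n)[:2]:
        W=toworld(w,f["xyz"]);print(n,f["confidence"],W,proj(w,W))
hsv=cv2.cvtColor(im,cv2.COLOR_RGB2HSV)
m=((hsv[...,0]>17)&(hsv[...,0]<36)&(hsv[...,1]>50)&(hsv[...,2]>90)).astype(np.uint8);m[330:]=0
n,l,st,ce=cv2.connectedComponentsWithStats(cv2.morphologyEx(m,cv2.MORPH_CLOSE,np.ones((7,7))))
i=1+st[1:,4].argmax();q=np.argwhere(l==i)[:,::-1];print(st[i])
W=np.array([ray(w,p,31) for p in q])[:,:2].astype(np.float32);r=cv2.minAreaRect(W);print(r)
x,y=r[0];a=np.radians(107.57)
v=im.copy()
for B,c in((box(x,y,a,71.3,31,31),(255,0,0)),(box(x,y,a,95,50,16),(0,0,255))):
    cv2.polylines(v,[np.round(polyf(w,B)).astype(np.int32)],True,c,1)
save("w3.png",v)
E
python3 run2.py
```

```text
[636.53 189.65 234.76] [-1.57  0.    0.31] [-0.22  0.3  -2.28] [ 0.14 -0.13 -0.03]
fixture 0.93 [569.01 564.95   5.8 ] [628.84 208.76]
fixture 0.57 [579.85 175.14  35.79] [323.07 119.82]
roller_grip 0.97 [619.78 185.37 243.83] [322.3  230.27]
[ 167  322  333    8 1348]
((819.6703491210938, 265.0096435546875), (10.450695037841797, 425.1119079589844), 17.63640022277832)
```

View pics/w3.png

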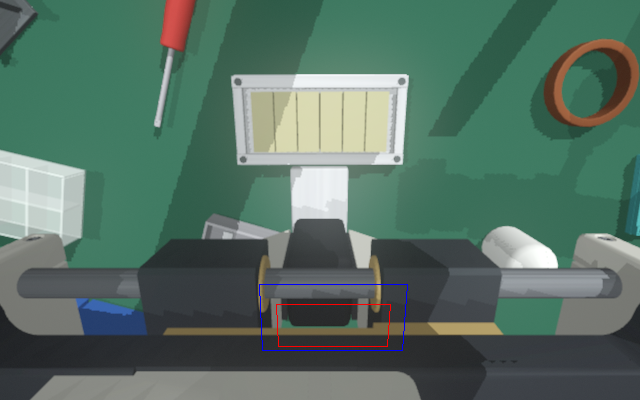

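```bash
python3 - <<'E'
from fit import *
w,o=wrist();im=w["img"]
b=im.astype(int);m=((b[...,0]+b[...,1])/2-b[...,2]>25)&(b[...,0]>b[...,1]-12);m[:70]=0;m[170:]=0;m[:,:225]=0;m[:,415:]=0
q=np.argwhere(m)[:,::-1];print(len(q),q.min(0),q.max(0))
W=np.array([ray(w,p,29.5) for p in q])[:,:2].astype(np.float32);print("strips",cv2.minAreaRect(W),W.mean(0))
S=b.max(2)-b.min(2);f=((S<30)&(b.max(2)>100)|m);f[:68]=0;f[168:]=0;f[:,:222]=0;f[:,418:]=0;f[164:,285:355]=0
n,l,st,ce=cv2.connectedComponentsWithStats(f.astype(np.uint8));i=1+st[1:,4].argmax();q=np.argwhere(l==i)[:,::-1];print(st[i])
W=np.array([ray(w,p,16) for p in q])[:,:2].astype(np.float32);print("frame",cv2.minAreaRect(W))
print(np.array([ray(w,p,16) for p in((232,75),(408,74),(404,163),(236,165))]).round(1),o["time"])
E
```

```text
7960 [252  92] [388 151]
strips ((583.7793579101562, 172.49876403808594), (61.47221374511719, 143.58656311035156), 17.50032615661621) [582.76 172.09]
[  231    74   178    94 15740]
frame ((584.5245361328125, 172.44302368164062), (100.52810668945312, 190.9912872314453), 17.523075103759766)
[[565.8  68.3  16. ]
 [508.3 247.1  16. ]
 [598.9 278.4  16. ]
 [659.2  95.1  16. ]] 6.8
```

Fixture centre (584.2, 172.5), x axis at 107.5° (or its reverse), and the measured 100.5×191 mm frame matches the given size. I move above the end strip.

```bash
python3 -c "
from h import *
plan([602.2,115.3,150],17.5,n=3)"
```

```text
[[-0.0184, 0.0283, -0.0201, -0.0], [-0.0184, 0.0283, -0.0201, -0.0], [-0.0184, 0.0283, -0.0201, -0.0]]
```

Request:
{"method": "arm_command", "body": {
  "deltas": [
    [-0.0184,0.028,-0.02,0],
    [-0.0184,0.028,-0.02,0],
    [-0.0184,0.028,-0.02,0],
    [0,0.02,0,0],
    [0,0.02,0,0]
  ]
}}

```text
time: 7.35
tool_pos: [602.0, 114.9, 110.2]
tcp_rot: [-1.571, -0.0, 0.304]
contact_force: [-0.1, -0.0, -2.2]
grip_width: 25.8
```

Request:
{"method": "arm_command", "body": {
  "deltas": [
    [0,0.005,0,0],
    [0,0,0,0],
    [0,0,0,0],
    [0,0,0,0]
  ]
}}

```text
time: 7.75
tool_pos: [603.0, 116.7, 107.0]
tcp_rot: [-1.571, -0.002, 0.307]
contact_force: [0.4, 0.1, -2.1]
grip_width: 25.9
```

```bash
cat >> h.py <<'E'
u=np.array([np.cos(np.radians(107.5)),np.sin(np.radians(107.5))]);C=np.array([584.2,172.5])
def st():
    p,y,o=cur();d=p[:2]-C;print("fx %.1f fy %.1f z %.2f yaw %.2f roll %.3f pitch %.3f F %s M %s w %.1f t %.2f"%(d@u,d@[-u[1],u[0]],p[2],np.degrees(y),o["tcp_rot"][0],o["tcp_rot"][1],np.round(o["contact_force"],1),np.round(o["moment"],2),o["grip_width"],o["time"]))
E
python3 -c "
from h import *
st()"
```

```text
fx -58.9 fy -1.2 z 107.01 yaw 17.60 roll -1.571 pitch -0.002 F [ 0.4  0.1 -2.1] M [ 0.07 -0.16  0.02] w 25.9 t 7.75
```

Request:
{"method": "arm_command", "body": {
  "deltas": [
    [0,0.003,0,0],
    [0,0.003,0,0],
    [0,0.001,0,0],
    [0,0,0,0]
  ]
}}

```text
time: 8.15
tool_pos: [602.1, 116.6, 98.4]
tcp_rot: [-1.571, 0.001, 0.307]
contact_force: [0.6, 0.4, -2.8]
grip_width: 25.9
```

Request:
{"method": "arm_command", "body": {
  "deltas": [
    [0,0.0012,0,0],
    [0,0,0,0]
  ]
}}

```text
time: 8.35
tool_pos: [602.2, 116.6, 97.4]
tcp_rot: [-1.571, 0.0, 0.307]
contact_force: [0.7, 0.2, -2.5]
grip_width: 25.8
```

Request:
{"method": "arm_command", "body": {
  "deltas": [
    [0,0.0012,0,0],
    [0,0,0,0]
  ]
}}

```text
time: 8.55
tool_pos: [602.1, 116.6, 96.1]
tcp_rot: [-1.571, 0.0, 0.307]
contact_force: [0.0, -0.5, -2.7]
grip_width: 25.7
```

Request:
{"method": "arm_command", "body": {
  "deltas": [
    [0,0.0012,0,0],
    [0,0,0,0]
  ]
}}

```text
time: 8.75
tool_pos: [602.1, 116.6, 94.9]
tcp_rot: [-1.571, 0.0, 0.307]
contact_force: [-0.3, -0.2, -2.4]
grip_width: 26.1
```

Request:
{"method": "arm_command", "body": {
  "deltas": [
    [0,0.0012,0,0],
    [0,0,0,0]
  ]
}}

```text
time: 8.95
tool_pos: [602.3, 116.6, 94.2]
tcp_rot: [-1.571, -0.0, 0.307]
contact_force: [-0.4, -0.3, -0.4]
grip_width: 26.1
```

Request:
{"method": "arm_command", "body": {
  "deltas": [
    [0,0.0006,0,0],
    [0,0,0,0]
  ]
}}

```text
time: 9.15
tool_pos: [602.4, 116.6, 93.8]
tcp_rot: [-1.571, -0.001, 0.307]
contact_force: [-1.0, -0.2, 2.7]
grip_width: 26.1
```

Contact at TCP z≈94.3, with stiffness around 5 N/mm. I keep pressing in small steps.

Request:
{"method": "arm_command", "body": {
  "deltas": [
    [0,0.001,0,0],
    [0,0,0,0]
  ]
}}

```text
time: 9.35
tool_pos: [602.4, 116.6, 92.4]
tcp_rot: [-1.571, -0.0, 0.307]
contact_force: [-0.5, 0.1, 3.4]
grip_width: 26.0
```

Request:
{"method": "arm_command", "body": {
  "deltas": [
    [0,0.001,0,0],
    [0,0,0,0]
  ]
}}

```text
time: 9.55
tool_pos: [602.4, 116.6, 91.9]
tcp_rot: [-1.571, -0.001, 0.307]
contact_force: [-1.5, -0.0, 7.5]
grip_width: 26.0
```

Request:
{"method": "arm_command", "body": {
  "deltas": [
    [0,0.001,0,0],
    [0,0,0,0]
  ]
}}

```text
time: 9.75
tool_pos: [602.5, 116.5, 91.7]
tcp_rot: [-1.571, -0.001, 0.307]
contact_force: [-4.3, -1.4, 12.1]
grip_width: 25.7
```

```bash
python3 -c "
from h import *
st()"
```

```text
fx -58.9 fy -0.6 z 91.73 yaw 17.60 roll -1.571 pitch -0.001 F [-4.3 -1.4 12.1] M [-0.09  0.76  0.02] w 25.7 t 9.75
```

Strip 1 is bedded: it stopped at z≈91.7, 2.7 mm down, and is now rigid. I ease off a little and start rolling along +fixture x (tool +z).

Request:
{"method": "arm_command", "body": {
  "deltas": [
    [0,-0.0008,0,0],
    [0,0,0.001,0],
    [0,0,0.002,0],
    [0,0,0.002,0],
    [0,0,0.002,0]
  ]
}}

```text
time: 10.25
tool_pos: [600.7, 122.3, 92.0]
tcp_rot: [-1.573, -0.001, 0.307]
contact_force: [-1.9, -4.5, 7.6]
grip_width: 25.9
```

Request:
{"method": "arm_command", "body": {
  "deltas": [
    [0,0,0.002,0],
    [0,0,0.002,0],
    [0,0,0.002,0]
  ]
}}

```text
time: 10.55
tool_pos: [598.7, 128.6, 91.9]
tcp_rot: [-1.572, -0.001, 0.307]
contact_force: [-2.7, -1.6, 8.7]
grip_width: 25.7
```

Request:
{"method": "arm_command", "body": {
  "deltas": [
    [0,0,0.002,0],
    [0,0,0.002,0],
    [0,0,0.002,0]
  ]
}}

```text
time: 10.85
tool_pos: [596.8, 134.5, 92.0]
tcp_rot: [-1.572, -0.001, 0.307]
contact_force: [-2.4, -0.9, 9.1]
grip_width: 25.5
```

```bash
python3 -c "
from h import *
st()"
```

```text
fx -40.0 fy -0.6 z 92.04 yaw 17.60 roll -1.572 pitch -0.001 F [-2.4 -0.9  9.1] M [-0.25  0.47  0.04] w 25.5 t 10.85
```

Request:
{"method": "arm_command", "body": {
  "deltas": [
    [0,0,0.002,0],
    [0,0,0.002,0],
    [0,0,0.002,0],
    [0,0,0.002,0],
    [0,0,0.002,0]
  ]
}}

```text
time: 11.35
tool_pos: [593.9, 143.6, 92.2]
tcp_rot: [-1.573, -0.001, 0.307]
contact_force: [-2.0, -6.6, 9.3]
grip_width: 25.9
```

Request:
{"method": "arm_command", "body": {
  "deltas": [
    [0,0,0.002,0],
    [0,0,0.002,0],
    [0,0,0.002,0],
    [0,0,0.002,0],
    [0,0,0.002,0]
  ]
}}

```text
time: 11.85
tool_pos: [590.9, 153.6, 92.2]
tcp_rot: [-1.572, -0.001, 0.307]
contact_force: [-3.0, -1.6, 8.7]
grip_width: 25.6
```

Request:
{"method": "arm_command", "body": {
  "deltas": [
    [0,0,0.002,0],
    [0,0,0.002,0],
    [0,0,0.002,0],
    [0,0,0.002,0],
    [0,0,0.002,0]
  ]
}}

```text
time: 12.35
tool_pos: [587.8, 163.2, 92.2]
tcp_rot: [-1.571, -0.001, 0.307]
contact_force: [-3.2, -1.9, 9.8]
grip_width: 25.4
```

Request:
{"method": "arm_command", "body": {
  "deltas": [
    [0,0,0.002,0],
    [0,0,0.002,0],
    [0,0,0.002,0],
    [0,0,0.002,0],
    [0,0,0.002,0]
  ]
}}

```text
time: 12.85
tool_pos: [585.0, 172.3, 92.3]
tcp_rot: [-1.572, -0.001, 0.307]
contact_force: [-2.8, -2.2, 10.2]
grip_width: 26.2
```

```bash
python3 -c "
from h import *
st()"
```

```text
fx -0.5 fy -0.7 z 92.34 yaw 17.60 roll -1.572 pitch -0.001 F [-2.8 -2.2 10.2] M [-0.42  0.47  0.04] w 26.2 t 12.85
```

Contact force is about 12.5 N and rising slowly, so I raise slightly as I go.

Request:
{"method": "arm_command", "body": {
  "deltas": [
    [0,-0.0002,0.002,0],
    [0,-0.0001,0.002,0],
    [0,-0.0001,0.002,0],
    [0,0,0.002,0],
    [0,0,0.002,0]
  ]
}}

```text
time: 13.35
tool_pos: [581.8, 182.3, 92.5]
tcp_rot: [-1.571, -0.001, 0.307]
contact_force: [-2.6, 0.1, 9.9]
grip_width: 26.0
```

Request:
{"method": "arm_command", "body": {
  "deltas": [
    [0,0,0.002,0],
    [0,0,0.002,0],
    [0,-0.0001,0.002,0],
    [0,0,0.002,0],
    [0,0,0.002,0]
  ]
}}

```text
time: 13.85
tool_pos: [579.0, 191.0, 92.5]
tcp_rot: [-1.573, -0.001, 0.307]
contact_force: [-0.9, -5.2, 9.3]
grip_width: 25.9
```

Request:
{"method": "arm_command", "body": {
  "deltas": [
    [0,0,0.002,0],
    [0,0,0.002,0],
    [0,-0.0001,0.002,0],
    [0,0,0.002,0],
    [0,0,0.002,0]
  ]
}}

```text
time: 14.35
tool_pos: [575.8, 201.4, 92.6]
tcp_rot: [-1.571, -0.001, 0.307]
contact_force: [-2.6, -0.8, 8.2]
grip_width: 26.1
```

```bash
python3 -c "
from h import *
st()"
```

```text
fx 30.1 fy -0.6 z 92.61 yaw 17.60 roll -1.571 pitch -0.001 F [-2.6 -0.8  8.2] M [-0.21  0.35 -0.02] w 26.1 t 14.35
```

Request:
{"method": "arm_command", "body": {
  "deltas": [
    [0,0,0.002,0],
    [0,0,0.002,0],
    [0,0,0.002,0],
    [0,0,0.002,0],
    [0,0,0.002,0]
  ]
}}

```text
time: 14.85
tool_pos: [572.7, 211.0, 92.7]
tcp_rot: [-1.571, -0.001, 0.307]
contact_force: [-1.9, -1.8, 9.6]
grip_width: 25.7
```

Request:
{"method": "arm_command", "body": {
  "deltas": [
    [0,0,0.002,0],
    [0,0,0.002,0],
    [0,0,0.002,0],
    [0,0,0.002,0],
    [0,0,0.002,0]
  ]
}}

```text
time: 15.35
tool_pos: [569.8, 220.4, 92.7]
tcp_rot: [-1.571, -0.002, 0.307]
contact_force: [-1.4, -1.4, 9.0]
grip_width: 25.8
```

Request:
{"method": "arm_command", "body": {
  "deltas": [
    [0,0,0.002,0],
    [0,0,0.002,0],
    [0,0,0.002,0],
    [0,0,0.002,0],
    [0,0,0.002,0]
  ]
}}

```text
time: 15.85
tool_pos: [566.7, 230.1, 92.7]
tcp_rot: [-1.571, -0.002, 0.307]
contact_force: [-2.8, -0.7, 10.8]
grip_width: 25.5
```

```bash
python3 -c "
from h import *
st()"
```

```text
fx 60.2 fy -0.6 z 92.73 yaw 17.60 roll -1.571 pitch -0.002 F [-2.8 -0.7 10.8] M [-0.18  0.4   0.04] w 25.5 t 15.85
```

The roll is complete: z rose linearly from 91.7 to 92.7 (slope about 0.009) under roughly 11–13 N, with no 3 mm steps left over. Next I lift off and check the roller in the grip.

Request:
{"method": "arm_command", "body": {
  "deltas": [
    [0,0,0.001,0],
    [0,0,0.001,0],
    [0,0,0,0],
    [0,-0.005,0,0],
    [0,-0.02,0,0]
  ]
}}

```text
time: 16.35
tool_pos: [564.0, 231.5, 114.2]
tcp_rot: [-1.571, 0.006, 0.307]
contact_force: [0.0, 0.1, -2.8]
grip_width: 26.1
```

Request:
{"method": "arm_command", "body": {
  "deltas": [
    [0,-0.04,0,0],
    [0,-0.04,0,0],
    [0,-0.037,0,0],
    [0,0,0,0],
    [0,0,0,0]
  ]
}}

```text
time: 16.85
tool_pos: [565.6, 232.0, 233.4]
tcp_rot: [-1.571, -0.0, 0.307]
contact_force: [0.3, 0.1, -3.3]
grip_width: 25.8
```

```bash
python3 - <<'E'
from h import *
st();w,o=wrist();old=cv2.imread("pics/w3.png")[:,:,::-1].astype(int);new=w["img"].astype(int);save("w4.png",w["img"])
for n,im in(("old",old),("new",new)):
    V=im.max(2);S=V-im.min(2);m=(V>150)&(S<40);m[:161]=0;m[235:]=0;m[:,:270]=0;m[:,370:]=0
    for r in(180,200,215):
        c=np.where(m[r])[0];print(n,r,c.min(),c.max())
    c=np.where(m[:,320])[0];print(n,"rows",c.min(),c.max())
    d=np.where((V<95)&(S<25))
    k=(V<95)&(S<25);k[:210]=0;k[262:]=0;k[:,:285]=0;k[:,355:]=0
    print([(r,np.where(k[r])[0].min(),np.where(k[r])[0].max()) for r in(225,240,252)])
plan([585.8,-199.1,235],-34.6,n=12)
E
```

```text
fx 62.3 fy -0.1 z 233.41 yaw 17.60 roll -1.571 pitch -0.000 F [ 0.3  0.1 -3.3] M [ 0.12 -0.08 -0.02] w 25.8 t 16.85
old 180 290 348
old 200 291 347
old 215 291 347
old rows 161 218
[(225, np.int64(295), np.int64(343)), (240, np.int64(289), np.int64(349)), (252, np.int64(286), np.int64(352))]
new 180 270 348
new 200 270 348
new 215 291 347
new rows 161 218Traceback (most recent call last):
  File "<stdin>", line 10, in <module>
    return umr_minimum(a, axis, None, out, keepdims, initial, where)
ValueError: zero-size array to reduction operation minimum which has no identity
```

View pics/w4.png

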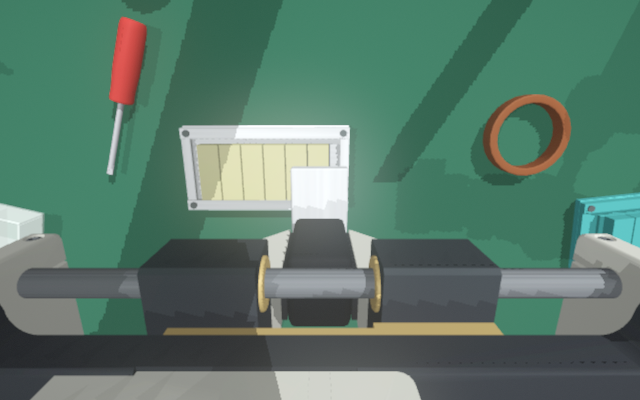

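```bash
python3 -c "
from h import *
plan([585.8,-199.1,235],-34.6,n=12)"
```

```text
[[-0.0092, -0.0002, -0.0348, 4.35], [-0.0065, -0.0002, -0.0353, 4.35], [-0.0038, -0.0002, -0.0357, 4.35], [-0.0011, -0.0002, -0.0359, 4.35], [0.0016, -0.0002, -0.0359, 4.35]]
[[0.0043, -0.0002, -0.0357, 4.35], [0.007, -0.0002, -0.0353, 4.35], [0.0097, -0.0002, -0.0346, 4.35], [0.0123, -0.0002, -0.0338, 4.35], [0.0148, -0.0002, -0.0328, 4.35]]
[[0.0172, -0.0002, -0.0315, 4.35], [0.0196, -0.0002, -0.0301, 4.35]]
```

The strips sit flush (px 197–330, 143–200). The roller is still square in the grip: bar at cols 291–347 and handle edge at row 218, both unchanged. I take it back to the rest.

Request:
{"method": "arm_command", "body": {
  "deltas": [
    [-0.0092,0,-0.0348,4.35],
    [-0.0065,0,-0.0353,4.35],
    [-0.0038,0,-0.0357,4.35],
    [-0.0011,0,-0.0359,4.35],
    [0.0016,0,-0.0359,4.35]
  ]
}}

```text
time: 17.4
tool_pos: [573.3, 51.2, 231.1]
tcp_rot: [-1.571, 0.005, -0.075]
contact_force: [-0.0, -0.0, -2.2]
grip_width: 26.1
```

Request:
{"method": "arm_command", "body": {
  "deltas": [
    [0.0043,0,-0.0357,4.35],
    [0.007,0,-0.0353,4.35],
    [0.0097,0,-0.0346,4.35],
    [0.0123,0,-0.0338,4.35],
    [0.0148,0,-0.0328,4.35]
  ]
}}

```text
time: 17.9
tool_pos: [582.0, -128.3, 231.0]
tcp_rot: [-1.571, 0.005, -0.455]
contact_force: [0.4, 0.7, -2.6]
grip_width: 26.0
```

Request:
{"method": "arm_command", "body": {
  "deltas": [
    [0.0172,0,-0.0315,4.35],
    [0.0196,0,-0.03,4.35],
    [0,0,0,0],
    [0,0,0,0],
    [0,0,0,0]
  ]
}}

```text
time: 18.4
tool_pos: [586.1, -197.6, 232.2]
tcp_rot: [-1.571, 0.003, -0.603]
contact_force: [-0.2, 0.3, -2.1]
grip_width: 25.7
```

```bash
python3 -c "
from h import *
st();print(cur()[0]);plan([585.8,-199.1,120],-34.6,n=4)"
```

```text
fx -353.6 fy 109.5 z 232.20 yaw -34.53 roll -1.571 pitch 0.003 F [-0.2  0.3 -2.1] M [ 0.11 -0.22  0.01] w 25.7 t 18.40
[ 586.10813865 -197.6271878   232.20071605]
[[0.0001, 0.0281, -0.0003, 0.02], [0.0001, 0.0281, -0.0003, 0.02], [0.0001, 0.0281, -0.0003, 0.02], [0.0001, 0.0281, -0.0003, 0.02]]
```

Request:
{"method": "arm_command", "body": {
  "deltas": [
    [0,0.028,-0.0003,0],
    [0,0.028,-0.0003,0],
    [0,0.028,-0.0003,0],
    [0,0.028,-0.0003,0],
    [0,0,0,0]
  ]
}}

```text
time: 18.9
tool_pos: [583.4, -197.1, 117.4]
tcp_rot: [-1.572, 0.009, -0.602]
contact_force: [0.4, 0.4, -3.4]
grip_width: 25.7
```

Request:
{"method": "arm_command", "body": {
  "deltas": [
    [0,0,0,0],
    [0,0,0,0],
    [0,0,0,0]
  ]
}}

```text
time: 19.2
tool_pos: [586.8, -199.9, 123.6]
tcp_rot: [-1.57, -0.003, -0.603]
contact_force: [0.1, -0.4, -2.2]
grip_width: 25.8
```

```bash
python3 -c "
from h import *
st();print(cur()[0]);plan([585.8,-199.1,78],-34.6,n=4)"
```

```text
fx -355.9 fy 109.5 z 123.59 yaw -34.58 roll -1.570 pitch -0.003 F [ 0.1 -0.4 -2.2] M [ 0.01 -0.21  0.02] w 25.8 t 19.20
[ 586.81115192 -199.88175701  123.5883583 ]
[[-0.0003, 0.0114, 0.0, 0.01], [-0.0003, 0.0114, 0.0, 0.01], [-0.0003, 0.0114, 0.0, 0.01], [-0.0003, 0.0114, 0.0, 0.01]]
```

Request:
{"method": "arm_command", "body": {
  "deltas": [
    [-0.0004,0.005,0,0],
    [0,0.005,0,0],
    [0,0.005,0,0],
    [0,0,0,0],
    [0,0,0,0]
  ]
}}

```text
time: 19.7
tool_pos: [585.4, -199.5, 106.4]
tcp_rot: [-1.571, 0.001, -0.604]
contact_force: [-0.2, 0.2, -1.2]
grip_width: 25.4
```

Request:
{"method": "arm_command", "body": {
  "deltas": [
    [0,0.005,0,0],
    [0,0.005,0,0],
    [0,0.005,0,0],
    [0,0.004,0,0],
    [0,0,0,0]
  ]
}}

```text
time: 20.2
tool_pos: [585.1, -199.3, 86.8]
tcp_rot: [-1.571, 0.002, -0.604]
contact_force: [-0.1, -0.2, -3.0]
grip_width: 25.7
```

Request:
{"method": "arm_command", "body": {
  "deltas": [
    [0,0.004,0,0],
    [0,0.004,0,0],
    [0,0.003,0,0],
    [0,0,0,0],
    [0,0,0,0]
  ]
}}

```text
time: 20.7
tool_pos: [585.6, -199.5, 76.7]
tcp_rot: [-1.571, -0.0, -0.604]
contact_force: [-0.3, 0.4, -2.4]
grip_width: 25.8
```

```bash
python3 -c "
from h import *
st();print(cur()[0])"
```

```text
fx -355.2 fy 110.5 z 76.71 yaw -34.60 roll -1.571 pitch -0.000 F [-0.3  0.4 -2.4] M [ 0.04 -0.16  0.04] w 25.8 t 20.70
[ 585.58395985 -199.52389119   76.71060289]
```

Aligned within 0.5 mm. I lower the last 7 mm gently.

Request:
{"method": "arm_command", "body": {
  "deltas": [
    [0,0.003,0,0],
    [0,0.002,0,0],
    [0,0,0,0],
    [0,0,0,0]
  ]
}}

```text
time: 21.1
tool_pos: [585.5, -199.5, 71.7]
tcp_rot: [-1.571, 0.0, -0.604]
contact_force: [-0.7, -0.4, -1.4]
grip_width: 26.1
```

Request:
{"method": "arm_command", "body": {
  "deltas": [
    [0,0.001,0,0],
    [0,0,0,0],
    [0,0,0,0]
  ]
}}

```text
time: 21.4
tool_pos: [585.6, -199.5, 70.8]
tcp_rot: [-1.571, -0.0, -0.604]
contact_force: [0.6, -0.2, -3.0]
grip_width: 25.9
```

Request:
{"method": "arm_command", "body": {
  "deltas": [
    [0,0.0008,0,0],
    [0,0,0,0],
    [0,0,0,0]
  ]
}}

```text
time: 21.7
tool_pos: [585.5, -199.5, 69.9]
tcp_rot: [-1.571, -0.0, -0.604]
contact_force: [-0.3, -0.8, -2.0]
grip_width: 25.9
```

Request:
{"method": "arm_command", "body": {
  "deltas": [
    [0,0.0006,0,0],
    [0,0,0,0],
    [0,0,0,0]
  ]
}}

```text
time: 22.0
tool_pos: [585.7, -199.6, 69.7]
tcp_rot: [-1.571, -0.0, -0.604]
contact_force: [-1.4, 1.1, 3.5]
grip_width: 26.1
```

Request:
{"method": "arm_command", "body": {
  "deltas": [
    [0,0.0005,0,0],
    [0,0,0,0],
    [0,0,0,0]
  ]
}}

```text
time: 22.3
tool_pos: [585.6, -199.6, 69.7]
tcp_rot: [-1.571, -0.001, -0.604]
contact_force: [-2.9, 0.5, 5.9]
grip_width: 26.0
```

Seated at 69.7, the same height as at pickup. I relax the push, open the jaws and retreat.

Request:
{"method": "arm_command", "body": {
  "deltas": [
    [0,-0.0008,0,0],
    [0,0,0,0]
  ]
}}

```text
time: 22.5
tool_pos: [585.6, -199.6, 69.7]
tcp_rot: [-1.571, -0.0, -0.604]
contact_force: [-0.7, 0.3, 1.1]
grip_width: 25.5
```

Request:
{"method": "arm_command", "body": {
  "deltas": [
    [0,0,0,0],
    [0,0,0,0],
    [0,0,0,0],
    [0,0,0,0],
    [0,0,0,0]
  ],
  "claw": 0
}}

```text
time: 23.0
tool_pos: [585.6, -199.5, 69.6]
tcp_rot: [-1.571, -0.0, -0.604]
contact_force: [-0.5, 0.1, 0.9]
grip_width: 61.2
```

Request:
{"method": "arm_command", "body": {
  "deltas": [
    [0,0,0,0],
    [0,0,0,0],
    [0,0,0,0],
    [0,0,0,0],
    [0,0,0,0]
  ]
}}

```text
time: 23.5
tool_pos: [585.6, -199.5, 69.6]
tcp_rot: [-1.571, -0.0, -0.604]
contact_force: [1.4, 0.1, 0.5]
grip_width: 91.4
```

Request:
{"method": "arm_command", "body": {
  "deltas": [
    [0,-0.01,0,0],
    [0,-0.03,0,0],
    [0,-0.04,0,0],
    [0,-0.04,0,0],
    [0,-0.04,0,0]
  ]
}}

```text
time: 24.0
tool_pos: [585.4, -199.4, 232.1]
tcp_rot: [-1.571, -0.001, -0.604]
contact_force: [0.4, -0.3, -0.4]
grip_width: 91.6
```

Request:
{"method": "arm_command", "body": {
  "deltas": [
    [-0.0109,0,-0.002,0],
    [0,0,0,0],
    [0,0,0,0],
    [0,0,0,0]
  ]
}}

```text
time: 24.4
tool_pos: [575.3, -194.9, 228.7]
tcp_rot: [-1.571, 0.002, -0.604]
contact_force: [0.4, -0.4, -0.7]
grip_width: 91.9
```

```bash
sed -i 's/for r in (182.*$//' run1.py; sed -i 's/fit1.png/fit2.png/; s/box(x,y,a,35,46,48)/box(x,y,a,35,46,0)/' run1.py; echo 'st()' >> run1.py; python3 run1.py
```

```text
[ 307  177   36   44 1290] [322.62 199.66]
[ 586.25 -199.88    0.97] 378.0 -34.451496763055886
fx -347.8 fy 119.0 z 228.61 yaw -34.61 roll -1.571 pitch 0.002 F [-0.5 -0.   0. ] M [ 0.04 -0.17 -0.02] w 91.9 t 24.45
```

View pics/fit2.png

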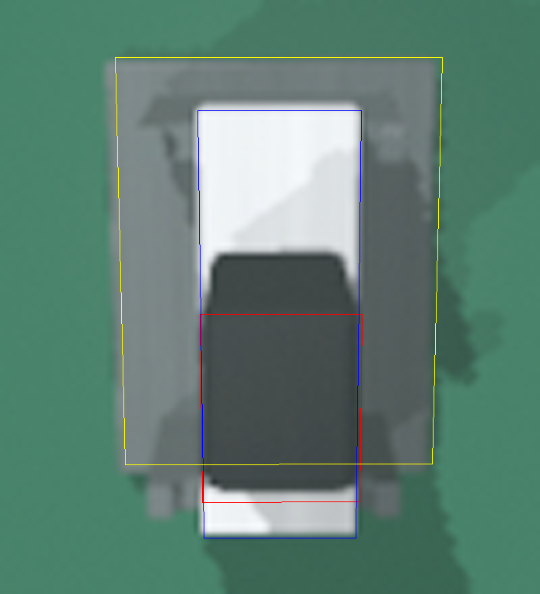

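The roller sits in its rest, within about 1 mm of the pickup fit (586.3, −199.9 against 585.6, −199.5). The gripper is clear, so I hand in.

```bash
python3 -c "
from plant import job
print(job.close_job())"
```

```text
the job is handed in; nothing more can be done
None
```

I rolled the hand roller along all six strips, set it back in its rest, released it and handed the job in at about 24.5 s of the 72 s. No verdict was reported.

- **Rolling:** I took the roller at fixture x ≈ −59 mm and rolled to +62 mm, about 7.5 rad of drum travel. Contact force readings, roller weight included, were about 10–13 N while rolling. The highest, 14.6 N, came during touchdown on strip 1.
- **Bedding:** Strip 1 sank about 2.7 mm and then turned rigid. Along the rest of the pass the height followed a smooth line (slope about 0.009) with no 3 mm step left. The strip depths were judged from this height and force record, because they can't be read directly.
- **Roller in its rest:** It went back at the same seating height as at pickup, and the final camera fit put it within about 1 mm and 0.2° of the pickup fit. The overlay's handle top sat about 2 mm off the picture both times, which is within calibration error.
- **Other things on the bench:** I didn't re-measure their positions. The arm's path stayed clear of them, and no unexpected forces showed.

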